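Tighten the loose tub caps, then put the carrier back

ROBOT

A 7-joint arm with a two-finger parallel gripper is mounted at the origin on the work surface. World frame = base frame: x ahead of the robot, y to its left, z up, the work surface at z = 0. Lengths are in m, angles in degrees, forces in N, time in s.
With the tool pointing down it reaches from about 0.35 to 0.775 m from the base axis. Payload 3.1 kg.
Tool frame: the origin (TCP) lies at the very end of the fingers, on their centre line; the grasp point (between the pads) lies env.grip_point_offset behind it (env.grip_point_offset is the distance from the TCP to the grasp point, in m); z points along the fingers, y is the line along which they close (so a half turn about z gives the same grasp; the last joint's range is limited). The gripper opens to 85 mm and grips with 20 to 120 N. Pads are 22 mm wide; open, the fingers measure 114 mm over their backs; the gripper's body (76 mm by 85 mm) begins 54 mm behind the grasp point. The pads swing forward as they close: fully open they stand 13 mm farther back than shut.
Start: joints at [63.787, 17.813, 0.802, 86.603, -0.252, 75.585, -1.558], TCP at [0.222, -0.503, 0.231] pointing down, gripper open.
Joint ranges: [-154.91, 154.91], [-16.99, 109.72], [-72.82, 74.43], [7.12, 147.25], [-82.49, 262.49], [11.32, 116.49], [-174.64, 174.64]. Speed limits (degrees/s): [159.86, 159.86, 180, 180, 180, 180, 180].

INTERFACE

Orientations are given as [roll, pitch, yaw] about the fixed x, y, z axes, in that order (R = Rz(yaw) Ry(pitch) Rx(roll)).
In Python, from plant import env, viewer gives the robot as it stands.
- The arm moves only by the tool carry_out, never from a script. Its arguments are lists of equal length, an entry for each row: "linear": the shift along the tool's x, y, z scaled (see below), a list of three; "delta_rot": the turn, a rotation vector about the tool's x, y, z scaled (see below), a list of three; "gripper": the opening, from 0 (shut) to 1 (fully open). In form: {"linear": [[tx, ty, tz], ...], "delta_rot": [[ax, ay, az], ...], "gripper": [gripper, ...]}. A call has 1 to 12 rows; each row shifts and turns the commanded pose from where the row before left it, along the tool's axes as they then stand; what a row does not reach is not made up. The controller multiplies each number of a shift by 30 mm and each number of a turn by 0.12 rad. A row lasts 1/10 s, in which the tool goes at most 50 mm and 8.59 degrees, less where a joint would pass 70% of its speed; a pose out of reach is approached as far as the arm can. A call with a number of a shift or a turn outside -1 to 1 is refused whole. A call with a gripper value outside its range is refused whole. The fingers move at their own pace and stop on an object; "newtons" is the grip in N (left out, the last holds). Time passes only in rows, so rows that do not move let the fingers close. It gives the time, the measured TCP pose, the force, the opening and the grip force at its end, in the units of the state.
- env.get_obs(): the state, without advancing time (a new reading comes with each control period).
- viewer.read_camera(name): name is "scene" or "top" or "wrist"; returns the picture (400x640x3 uint8, red, green, blue); there is no depth.
- viewer.calibration(name): a dict with "fx", "fy", "cx", "cy" (pixels), "extrinsics" (4x4, takes a point from camera to world coordinates). Camera axes: x right, y down, z forward; pixel columns grow to the right and rows downward; lengths in m; the calibration is good to about 2 mm. A picture is of the moment at which its call begins: read the wrist's pose just before it. calibration takes no time and is no camera call; for the wrist camera it gives the pose at the moment of the call.
- env.hand_in(): hands the job in; it is judged then, once.
Trained networks look in the newest picture that a camera, given by its name, has taken for a name from the list of things; names that differ only in an ending like _2 or _b are one class to them, and where a whole thing is asked for, a point or a joint stands for the part that bears it (a point fixed in the world has none). Each returns a list of dicts, best first, with "score" (0 to 1); they miss things now and then, are a little off and sometimes report something else, mostly with a low value. They report only what shows in the picture. A call takes as long as a camera call. They do not tell look-alikes from the thing itself.
- viewer.find_in(camera, query): "position" ([x, y, z] in m, in the coordinates of the camera as it stood for that picture, good to about 4 mm: the middle of the surface that is visible of it).
- viewer.pinpoint(camera, query): "position" ([x, y, z] in m, in the coordinates of the camera as it stood for that picture, good to about 4 mm: a listed point, or the origin of a listed thing).
The state is a dict: "clock": time; "joint_pos": joint angles; "qvel": joint speeds; "joint_efforts": joint torques, N m; "tool_pos": TCP position; "tcp_rot": TCP orientation; "wrist_force": force on the tool from outside, world axes, zero at the start; "ft_torque": the same for the moment, N m; "opening": finger opening in m; "grasp_force": force on a finger pad.
Only numpy, scipy, OpenCV 4.12 (cv2) and the standard library are available. Lean on these libraries where they do the work, as an engineer would, in place of code of your own. Each camera call takes 0.05 s, during which the arm holds its last target. There are 200 camera calls.

TASK

Some of the three screw-cap tubs in the wooden carrier have been left loose: try each cap by its bar and turn every loose one clockwise (seen from above) until it stops, leaving none loose. Only when all three are tight, push the carrier straight back until its far long side sits flat against the plaster ledge, with the tubs still standing down in their recesses. Leave the lantern, tin, cup and battery holder where they are.

Things in the scene. Friction and masses are not known exactly. Their poses are not given: they have to be found in the camera images.
- cap1_bar (a point): Centre of the grip bar of one of three identical grey screw caps: on the cap's axis, half-way up the bar, 92 mm above the slab at the start. x along the bar, z up. Bar 90 mm long (45 mm either side of the axis), 12 mm thick, 24 mm high, on a disc 72 mm across and 14 mm high whose top is 12 mm below this point. Neighbouring caps are 120 mm apart; which stands where changes.
- cap1 (a joint): Angle (rad) of this cap's bar to its tub, growing anticlockwise from above. Clockwise tightens. A loose cap turns 0.6 to 1.3 rad clockwise with light drag (about 1 N at the bar's end), then stops dead: tight. A tight one does not turn clockwise at all. The reading at which it is tight differs from cap to cap, unmarked: feel for it. It stays where left.
- tub1: Square aluminium tub under this cap, 80 mm wide, 58 mm high, about 0.3 kg with its cap. Origin under its centre, on the recess floor 6 mm above the slab; z up. It stands in a square recess of the carrier (1 mm play each side), 40 mm deep, so it cannot turn in it; a hard push on the cap rocks it a little.
- cap2_bar (a point): Centre of the grip bar of one of three identical grey screw caps: on the cap's axis, half-way up the bar, 92 mm above the slab at the start. x along the bar, z up. Bar 90 mm long (45 mm either side of the axis), 12 mm thick, 24 mm high, on a disc 72 mm across and 14 mm high whose top is 12 mm below this point. Neighbouring caps are 120 mm apart; which stands where changes.
- cap2 (a joint): Angle (rad) of this cap's bar to its tub, growing anticlockwise from above. Clockwise tightens. A loose cap turns 0.6 to 1.3 rad clockwise with light drag (about 1 N at the bar's end), then stops dead: tight. A tight one does not turn clockwise at all. The reading at which it is tight differs from cap to cap, unmarked: feel for it. It stays where left.
- tub2: Square aluminium tub under this cap, 80 mm wide, 58 mm high, about 0.3 kg with its cap. Origin under its centre, on the recess floor 6 mm above the slab; z up. It stands in a square recess of the carrier (1 mm play each side), 40 mm deep, so it cannot turn in it; a hard push on the cap rocks it a little.
- cap3_bar (a point): Centre of the grip bar of one of three identical grey screw caps: on the cap's axis, half-way up the bar, 92 mm above the slab at the start. x along the bar, z up. Bar 90 mm long (45 mm either side of the axis), 12 mm thick, 24 mm high, on a disc 72 mm across and 14 mm high whose top is 12 mm below this point. Neighbouring caps are 120 mm apart; which stands where changes.
- cap3 (a joint): Angle (rad) of this cap's bar to its tub, growing anticlockwise from above. Clockwise tightens. A loose cap turns 0.6 to 1.3 rad clockwise with light drag (about 1 N at the bar's end), then stops dead: tight. A tight one does not turn clockwise at all. The reading at which it is tight differs from cap to cap, unmarked: feel for it. It stays where left.
- tub3: Square aluminium tub under this cap, 80 mm wide, 58 mm high, about 0.3 kg with its cap. Origin under its centre, on the recess floor 6 mm above the slab; z up. It stands in a square recess of the carrier (1 mm play each side), 40 mm deep, so it cannot turn in it; a hard push on the cap rocks it a little.
- tray_back (a point): Middle of the lower edge of the wooden carrier's far long side, on the slab; x points out of that side, y along it, z up. Loose board 180 mm deep (x), 360 long (y), 46 high; three recesses 40 mm deep along y, centres 50 mm in from the far side. The near 90 mm is bare; the near side (180 mm along -x) is the one to push. Loaded: about 1.4 kg, slides at 6 to 13 N.
- ledge_face (a point): Middle of the foot of the near face of the low plaster ledge (fixed, 720 mm long, 60 mm high, 75 mm thick, a 100 mm high step behind it) along the far side of the slab; x points into the ledge, at right angles to its face, y along it, z up.
- lantern: Tall orange solar lantern, 96 mm across, 215 mm high, stands at the right; origin under its centre.
- tin: Flat aluminium tin with its hinged lid shut, 77 x 117 x 43 mm, at the left; origin under its centre.
- cup: Small grey hard silicone cup, 68 mm across, 62 mm high, at the near right; origin under its centre.
- holder: Red plastic battery holder with four cells, 66 x 76 x 20 mm, at the near left; origin under its centre.
There are look-alikes about, which are no part of the job. What is shaped like the tub3 but green, purple or red is not meant.

How it is judged (in metres and radians):
On the way:
1. all three caps are tight while the carrier still stands at least 30 mm off the ledge (value of joint cap1 below -0.82 rad and value of joint cap2 below -0.42 rad and value of joint cap3 below -0.02 rad and x of tray_back in the frame of ledge_face below -0.03 m), for 0.2 s.
At the end, for the whole second after the job is handed in: Every cap rests within 0.08 rad of its clockwise stop; carrier flat on the slab, middle of its far side within 10 mm of the ledge face, parallel within 0.05 rad; tubs upright (0.1 rad) and down in their recesses (bar centre below 100 mm); lantern upright (0.1 rad) (value of joint cap1 below -0.82 rad and value of joint cap2 below -0.42 rad and value of joint cap3 below -0.02 rad and angle between each of cap1_bar, cap2_bar, cap3_bar, lantern's own z axis and vertical below 0.1 rad and height (world z) of each of cap1_bar, cap2_bar, cap3_bar below 0.1 m and x of tray_back in the frame of ledge_face above -0.01 m and angle between the x axis of tray_back and the x axis of ledge_face, either way round below 0.05 rad and height (world z) of tray_back below 0.006 m and angle between tray_back's own z axis and vertical below 0.04 rad and velocity of joint each of cap1, cap2, cap3 below 0.05 rad/s); the robot touches nothing.
It fails at once if the lantern is moved more than 25 mm (distance of lantern from where it was at the start of the episode above 0.025 m).
It fails at once if the tin is moved more than 25 mm (distance of tin from where it was at the start of the episode above 0.025 m).
It fails at once if the cup is moved more than 25 mm (distance of cup from where it was at the start of the episode above 0.025 m).
It fails at once if the battery holder is moved more than 25 mm (distance of holder from where it was at the start of the episode above 0.025 m).
It fails at once if a tub is tipped over or comes out of its recess (angle between any of cap1_bar, cap2_bar, cap3_bar's own z axis and vertical above 0.35 rad or height (world z) of any of cap1_bar, cap2_bar, cap3_bar above 0.115 m).
It also fails if it takes over 64 s, if anything falls off the work surface, if the arm or the gripper's body presses on something with over 40 N, if the wrist force passes 120 N, or if a joint passes its speed limit or range.

## Working session

There is one attempt and no reset: what is moved stays moved. The work goes in short steps, Python scripts to look and compute and a tool call to move; the robot and the scene stay as the last step left them, time stands still between calls to the robot, and variables do not carry over. Pictures are saved under pics/ and viewed, at most 10 in all, crops included, and the job is handed in when it is done.

Besides the shell and the picture viewer there is one more tool, called after "Emit:" as name(argument=value, ...), one argument or row to a line, values as JSON. carry_out: Moves the arm, as the interface text tells. Shifts and turns lie within -1 to 1; 1 stands for 30 mm of shift or 0.12 rad of turn. Its arguments: {"type":"object","properties":{"linear":{"type":"array"},"delta_rot":{"type":"array"},"gripper":{"type":"array"},"newtons":{"type":"number"}},"required":["linear","delta_rot","gripper"]}

```bash
mkdir -p pics; cat > h.py <<'E'
import numpy as np, cv2
from plant import env, viewer
def w(cam,p):
    T=np.array(viewer.calibration(cam)["extrinsics"]); return T[:3,:3]@np.array(p)+T[:3,3]
def shot(cam,n):
    im=viewer.read_camera(cam); cv2.imwrite(f"pics/{n}.png",im[:,:,::-1]); return im
E
python3 - <<'E'
from h import *
o=env.get_obs(); print(o, env.grip_point_offset)
for c in ["top","scene"]:
    shot(c,c+"0")
    for q in ["cap1_bar","tray_back","ledge_face","lantern","tin","cup","holder"]:
        if c=="scene" and q not in("cap1_bar","tray_back","ledge_face"): continue
        for r in viewer.pinpoint(c,q)[:5]: print(c,q,round(r["score"],2),w(c,r["position"]).round(3))
E
```

```text
{'clock': 0.0, 'joint_pos': array([63.788265  , 17.86104006,  0.80223236, 86.69079265, -0.25210466,
       75.58586394, -1.55783195]), 'qvel': array([ 0.00177572, -0.02516804, -0.00901772, -0.00177382,  0.00502161,
       -0.05806763, -0.00508265]), 'joint_efforts': array([-4.96440916e-04, -3.79912198e+01,  1.45658450e-01, -2.30592620e+01,
        1.21671226e-02,  1.34370010e-02, -1.44068412e-05]), 'tool_pos': array([ 0.22185879, -0.50246999,  0.23022355]), 'tcp_rot': array([-1.79864185e+02,  5.72010854e-03,  2.38269998e+01]), 'wrist_force': array([ 0.15653843, -0.17819717, -0.11002667]), 'ft_torque': array([-0.00924054,  0.03640256, -0.03551633]), 'grasp_force': 0.0, 'opening': 0.08537430509472194} 0.0187
top cap1_bar 0.83 [ 0.632 -0.066  0.091]
top cap1_bar 0.44 [ 0.63  -0.063  0.005]
top tray_back 0.21 [ 0.63  -0.064  0.09 ]
top ledge_face 0.94 [ 0.763  0.013 -0.001]
top lantern 0.61 [0.62  0.053 0.09 ]
top tin 0.77 [0.553 0.474 0.002]
top cup 0.65 [ 0.463 -0.367  0.001]
top holder 0.56 [ 0.413  0.397 -0.001]
scene cap1_bar 0.72 [ 0.632 -0.072  0.094]
scene tray_back 0.97 [ 0.668  0.058 -0.   ]
scene tray_back 0.53 [ 0.631 -0.068  0.005]
scene tray_back 0.32 [0.619 0.052 0.091]
scene ledge_face 0.2 [ 0.629 -0.073  0.095]
```

View pics/top0.png

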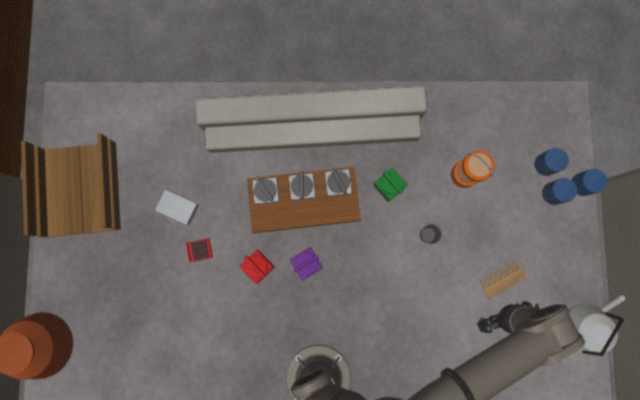

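View pics/scene0.png

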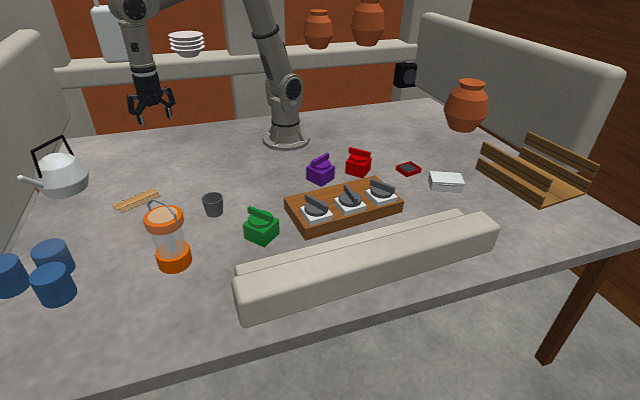

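```bash
python3 - <<'E'
from h import *
for c in ["top","scene"]:
    k=viewer.calibration(c);print(c,k["fx"],k["fy"],k["cx"],k["cy"],np.array(k["extrinsics"]).round(4).tolist())
    viewer.read_camera(c)
    for q in ["cap2_bar","cap3_bar","tub1","lantern"]:
        for f in (viewer.pinpoint,viewer.find_in):
            for r in f(c,q)[:5]: print(c,q,f.__name__,round(r["score"],2),w(c,r["position"]).round(3))
E
```

```text
top 496.3926168977674 496.3926168977674 321.4270291841523 201.79138989482144 [[-0.005, -0.9922, 0.1248, 0.3628], [-1.0, 0.0046, -0.0041, -0.0051], [0.0035, -0.1248, -0.9922, 1.6672], [0.0, 0.0, 0.0, 1.0]]
top cap2_bar call 0.9 [0.603 0.173 0.091]
top cap2_bar call 0.35 [ 0.463 -0.367  0.003]
top cap2_bar call 0.82 [0.606 0.169 0.081]
top cap3_bar call 0.75 [0.619 0.057 0.093]
top cap3_bar call 0.7 [ 0.629 -0.239  0.083]
top cap3_bar call 0.94 [ 0.626 -0.235  0.073]
top cap3_bar call 0.66 [0.366 0.037 0.073]
top cap3_bar call 0.62 [0.616 0.052 0.077]
top cap3_bar call 0.57 [0.364 0.196 0.077]
top tub1 call 0.89 [ 0.633 -0.066  0.009]
top tub1 call 0.88 [0.366 0.041 0.   ]
top tub1 call 0.85 [0.613 0.051 0.004]
top tub1 call 0.79 [ 0.354  0.204 -0.004]
top tub1 call 0.6 [ 0.629 -0.242 -0.003]
top tub1 call 0.93 [ 0.627 -0.065  0.083]
top tub1 call 0.89 [ 0.625 -0.237  0.074]
top tub1 call 0.85 [0.597 0.174 0.079]
top tub1 call 0.84 [0.367 0.038 0.071]
top tub1 call 0.71 [0.608 0.051 0.08 ]
top lantern call 0.57 [ 0.666 -0.496 -0.003]
top lantern call 0.7 [ 0.656 -0.482  0.168]
scene 37
[... 469 characters left out ...]
3]
scene cap3_bar call 0.82 [0.63  0.045 0.076]
scene cap3_bar call 0.8 [0.375 0.184 0.075]
scene cap3_bar call 0.73 [ 0.639 -0.253  0.075]
scene cap3_bar call 0.65 [0.383 0.037 0.071]
scene tub1 call 0.77 [ 0.366  0.03  -0.001]
scene tub1 call 0.68 [ 0.355  0.195 -0.002]
scene tub1 call 0.61 [0.609 0.168 0.003]
scene tub1 call 0.58 [ 0.628 -0.068  0.003]
scene tub1 call 0.55 [0.619 0.049 0.003]
scene tub1 call 0.97 [0.374 0.183 0.057]
scene tub1 call 0.96 [0.639 0.041 0.073]
scene tub1 call 0.89 [ 0.654 -0.079  0.071]
scene tub1 call 0.83 [0.387 0.024 0.057]
scene tub1 call 0.74 [0.629 0.154 0.07 ]
scene lantern call 0.65 [ 0.664 -0.498  0.004]
scene lantern call 0.61 [ 0.694 -0.496  0.12 ]
```

The top view shows the carrier with grey caps at about px (265,190), (302,186) and (338,182), and the ledge face foot running from (208,150) to (419,138). The coloured look-alikes stand outside the carrier. Next I'll move above the caps.

Emit:
carry_out(
  linear=[
    [0, 0, -0.3],
    [0, 0, -0.3],
    [0, 0, -0.3],
    [0, 0, -0.3],
    [0, 0, -0.3],
    [0, 0, -0.3],
    [0, 0, -0.3],
    [0, 0, -0.3],
    [0, 0, -0.3],
    [0, 0, -0.3],
    [0, 0, -0.3],
  ],
  delta_rot=[
    [0, 0, -1],
    [0, 0, -1],
    [0, 0, -1],
    [0, 0, -1],
    [0, 0, -1],
    [0, 0, -1],
    [0, 0, -1],
    [0, 0, -1],
    [0, 0, -1],
    [0, 0, -1],
    [0, 0, -0.4],
  ],
  gripper=[1, 1, 1, 1, 1, 1, 1, 1, 1, 1, 1],
  newtons=20,
)

```text
clock: 2.6
tool_pos: [0.2221, -0.5031, 0.3307]
tcp_rot: [180.0, 0.0, 95.5]
wrist_force: [0.5, 0.8, 0.5]
opening: 0.0856
grasp_force: 0.0
```

Emit:
carry_out(
  linear=[
    [0.965, 0.73, 0],
    [0.965, 0.73, 0],
    [0.965, 0.73, 0],
    [0.965, 0.73, 0],
    [0.965, 0.73, 0],
    [0.965, 0.73, 0],
    [0.965, 0.73, 0],
    [0.965, 0.73, 0],
    [0.965, 0.73, 0],
  ],
  delta_rot=[
    [0, 0, 0],
    [0, 0, 0],
    [0, 0, 0],
    [0, 0, 0],
    [0, 0, 0],
    [0, 0, 0],
    [0, 0, 0],
    [0, 0, 0],
    [0, 0, 0],
  ],
  gripper=[1, 1, 1, 1, 1, 1, 1, 1, 1],
)

```text
clock: 3.5
tool_pos: [0.3948, -0.2241, 0.3305]
tcp_rot: [180.0, 0.0, 95.3]
wrist_force: [-0.5, 0.1, 0.3]
opening: 0.0852
grasp_force: 0.0
```

Emit:
carry_out(
  linear=[
    [0.965, 0.73, 0],
    [0.965, 0.73, 0],
    [0.965, 0.73, 0],
    [0.965, 0.73, 0],
    [0.965, 0.73, 0],
    [0.965, 0.73, 0],
    [0.965, 0.73, 0],
    [0.965, 0.73, 0],
    [0.965, 0.73, 0],
    [0, 0, 0],
    [0, 0, 0],
  ],
  delta_rot=[
    [0, 0, 0],
    [0, 0, 0],
    [0, 0, 0],
    [0, 0, 0],
    [0, 0, 0],
    [0, 0, 0],
    [0, 0, 0],
    [0, 0, 0],
    [0, 0, 0],
    [0, 0, 0],
    [0, 0, 0],
  ],
  gripper=[1, 1, 1, 1, 1, 1, 1, 1, 1, 1, 1],
)

```text
clock: 4.6
tool_pos: [0.5662, 0.0531, 0.3299]
tcp_rot: [-179.9, -0.0, 95.5]
wrist_force: [-0.0, -0.7, 0.1]
opening: 0.0852
grasp_force: 0.0
```

```bash
python3 - <<'E'
from h import *
o=env.get_obs(); print(o["clock"],o["tool_pos"],o["tcp_rot"])
shot("wrist","w1"); k=viewer.calibration("wrist");print(k["fx"],np.array(k["extrinsics"]).round(3).tolist())
for q in ["cap1_bar","tray_back","ledge_face"]:
    for r in viewer.pinpoint("wrist",q)[:5]: print(q,round(r["score"],2),w("wrist",r["position"]).round(4))
E
```

```text
4.6 [0.5662237  0.05310969 0.32986651] [-1.79946559e+02 -8.61512049e-04  9.54506846e+01]
352.9671479704366 [[0.996, 0.089, 0.024, 0.56], [0.092, -0.96, -0.264, 0.119], [-0.001, 0.265, -0.964, 0.473], [0.0, 0.0, 0.0, 1.0]]
cap1_bar 0.67 [ 0.6262 -0.0749  0.0936]
cap1_bar 0.34 [0.606  0.1686 0.0058]
ledge_face 0.56 [0.7623 0.0085 0.0014]
```

View pics/w1.png

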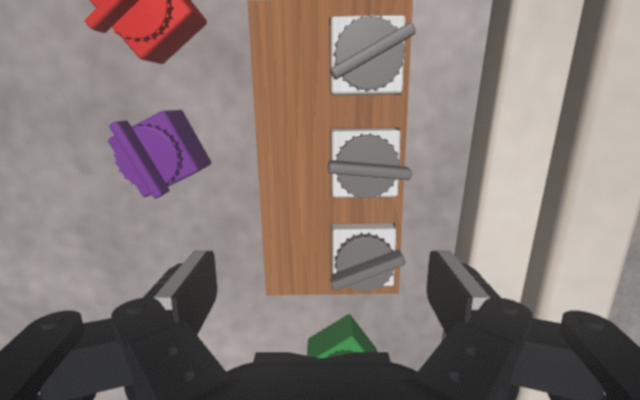

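The wrist view shows bar A from (333,76) to (413,28), B from (330,169) to (411,173) and C from (333,284) to (404,256). The ledge foot runs from about (490,0) to (457,245).

```bash
cat >> h.py <<'E'
def ray(cam,u,v,z):
    k=viewer.calibration(cam);T=np.array(k["extrinsics"]);d=T[:3,:3]@np.array([(u-k["cx"])/k["fx"],(v-k["cy"])/k["fy"],1])
    return T[:3,3]+d*(z-T[2,3])/d[2]
E
python3 - <<'E'
from h import *
L={"A":((333,74),(413,30),.1),"B":((330,169),(411,173),.1),"C":((333,282),(404,256),.1),"ledgefoot":((490,0),(457,245),0),"near":((249,0),(266,293),.046),"far":((411,90),(398,293),.046)}
for n,(a,b,z) in L.items():
    p,q=ray("wrist",*a,z),ray("wrist",*b,z);d=q-p
    print(n,p[:2].round(3),q[:2].round(3),"mid",((p+q)/2)[:2].round(4),"len",np.hypot(*d[:2]).round(3),"ang",np.degrees(np.arctan2(d[1],d[0])).round(1))
E
```

```text
A [0.569 0.143] [0.642 0.19 ] mid [0.6055 0.1666] len 0.087 ang 32.8
B [0.575 0.047] [0.662 0.05 ] mid [0.6188 0.0484] len 0.087 ang 2.3
C [ 0.592 -0.087] [ 0.67  -0.047] mid [ 0.6306 -0.0669] len 0.088 ang 27.4
ledgefoot [0.752 0.251] [ 0.773 -0.067] mid [0.7621 0.092 ] len 0.318 ang -86.2
near [0.472 0.214] [ 0.507 -0.141] mid [0.4895 0.0365] len 0.358 ang -84.3
far [0.662 0.137] [ 0.686 -0.125] mid [0.6738 0.006 ] len 0.264 ang -84.8
```

Emit:
carry_out(
  linear=[
    [0, 0, 0.5],
    [0, 0, 0.5],
    [0, 0, 0.5],
    [0, 0, 0.5],
    [0, 0, 0.5],
    [0, 0, 0.5],
    [0, 0, 0.5],
    [0, 0, 0.5],
    [0, 0, 0.5],
    [0, 0, 0.5],
    [0, 0, 0.5],
    [0, 0, 0.5],
  ],
  delta_rot=[
    [0, 0, -1],
    [0, 0, -1],
    [0, 0, -1],
    [0, 0, -1],
    [0, 0, -1],
    [0, 0, -1],
    [0, 0, -1],
    [0, 0, -1],
    [0, 0, -1],
    [0, 0, -1],
    [0, 0, -1],
    [0, 0, -1],
  ],
  gripper=[0.7, 0.7, 0.7, 0.7, 0.7, 0.7, 0.7, 0.7, 0.7, 0.7, 0.7, 0.7],
)

```text
clock: 6.0
tool_pos: [0.5663, 0.0504, 0.15]
tcp_rot: [-179.9, 0.0, 178.0]
wrist_force: [0.5, 0.0, -0.0]
opening: 0.0592
grasp_force: 0.0
```

Emit:
carry_out(
  linear=[
    [-0.87, -0.08, 0],
    [-0.87, -0.08, 0],
    [0, 0, 0],
    [0, 0, 0],
  ],
  delta_rot=[
    [0, 0, -0.6],
    [0, 0, 0],
    [0, 0, 0],
    [0, 0, 0],
  ],
  gripper=[0.7, 0.7, 0.7, 0.7],
)

```text
clock: 6.4
tool_pos: [0.6182, 0.0462, 0.1501]
tcp_rot: [-180.0, -0.0, -178.2]
wrist_force: [-0.3, 0.1, -0.1]
opening: 0.0597
grasp_force: 0.0
```

```bash
python3 - <<'E'
from h import *
o=env.get_obs(); print(o["clock"],o["tool_pos"],o["tcp_rot"],o["joint_pos"].round(0))
shot("wrist","w2")
for q in ["cap1_bar","cap2_bar"]:
    for r in viewer.pinpoint("wrist",q)[:5]: print(q,round(r["score"],2),w("wrist",r["position"]).round(4))
E
```

```text
6.4 [0.61823217 0.04619523 0.15013645] [-1.79985376e+02 -4.52099647e-02 -1.78170493e+02] [ 24.  38. -49.  80.  29.  75.  65.]
cap1_bar 0.79 [ 0.6281 -0.0685  0.092 ]
cap1_bar 0.61 [ 0.6261 -0.0677  0.0101]
```

View pics/w2.png

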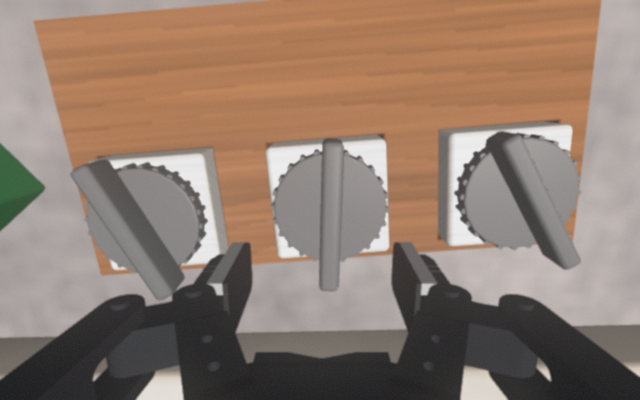

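The close view shows B's bar from (332,141) to (329,288), A's from (506,138) to (570,264) and C's from (90,168) to (168,290).

```bash
python3 - <<'E'
from h import *
L={"A":((506,138),(570,264),.104),"B":((332,141),(329,288),.104),"C":((90,168),(168,290),.104)}
for n,(a,b,z) in L.items():
    p,q=ray("wrist",*a,z),ray("wrist",*b,z);d=q-p
    print(n,"mid",((p+q)/2)[:2].round(4),"len",np.hypot(*d[:2]).round(3),"ang",np.degrees(np.arctan2(d[1],d[0])).round(1))
E
```

```text
A mid [0.6023 0.1692] len 0.087 ang 35.0
B mid [0.6149 0.0527] len 0.087 ang 1.2
C mid [ 0.6268 -0.0609] len 0.082 ang 26.5
```

Emit:
carry_out(
  linear=[
    [0.07, 0.15, 0.3],
    [0, 0, 0.6],
    [0, 0, 0.7],
    [0, 0, 0.55],
    [0, 0, 0],
    [0, 0, 0],
    [0, 0, 0],
    [0, 0, 0],
    [0, 0, 0],
    [0, 0, 0],
  ],
  delta_rot=[
    [0, 0, 0],
    [0, 0, 0],
    [0, 0, 0],
    [0, 0, 0],
    [0, 0, 0],
    [0, 0, 0],
    [0, 0, 0],
    [0, 0, 0],
    [0, 0, 0],
    [0, 0, 0],
  ],
  gripper=[0.7, 0.7, 0.7, 0.7, 0.7, 0, 0, 0, 0, 0],
  newtons=20,
)

```text
clock: 7.55
tool_pos: [0.6169, 0.0518, 0.0868]
tcp_rot: [-180.0, 0.1, -178.1]
wrist_force: [0.3, -1.5, 3.0]
opening: 0.0113
grasp_force: 24.7
```

```bash
cat >> h.py <<'E'
def st():
    o=env.get_obs(); print(round(o["clock"],2),*[np.array(o[k]).round(4) for k in("tool_pos","tcp_rot","wrist_force","ft_torque","opening","grasp_force")])
E
python3 -c "from h import *;st()"
```

```text
7.55 [0.6169 0.0518 0.0868] [-1.799916e+02  1.045000e-01 -1.780551e+02] [ 0.2647 -1.4865  3.0488] [-0.0927  0.0255  0.0121] 0.0113 24.7305
```

Emit:
carry_out(
  linear=[
    [0, 0, 0],
    [0, 0, 0],
    [0, 0, 0],
  ],
  delta_rot=[
    [0, 0, 0.4],
    [0, 0, 0.4],
    [0, 0, 0.4],
  ],
  gripper=[0, 0, 0],
)

```text
clock: 7.85
tool_pos: [0.6173, 0.0515, 0.0869]
tcp_rot: [-179.9, 0.2, 173.8]
wrist_force: [-0.3, -1.4, 2.4]
opening: 0.011
grasp_force: 50.5
```

```bash
python3 -c "from h import *;st()"
```

```text
7.85 [0.6173 0.0515 0.0869] [-1.799356e+02  1.760000e-01  1.737789e+02] [-0.2732 -1.4337  2.4445] [-0.3117 -0.1366  1.1468] 0.011 50.4585
```

Emit:
carry_out(
  linear=[
    [0, 0, 0],
    [0, 0, 0],
    [0, 0, -0.6],
    [0, 0, -0.8],
    [0, 0, -0.8],
    [0, 0, 0],
  ],
  delta_rot=[
    [0, 0, 0],
    [0, 0, 0],
    [0, 0, 0],
    [0, 0, 0],
    [0, 0, 0],
    [0, 0, 0],
  ],
  gripper=[0.7, 0.7, 0.7, 0.7, 0.7, 0.7],
)

```text
clock: 8.45
tool_pos: [0.6183, 0.0533, 0.1555]
tcp_rot: [179.8, 0.4, 173.7]
wrist_force: [0.5, -0.0, 0.4]
opening: 0.0597
grasp_force: 0.0
```

```bash
python3 - <<'E'
from h import *
st();shot("wrist","w3")
E
```

```text
8.45 [0.6183 0.0533 0.1555] [179.8391   0.3702 173.7324] [ 0.5477 -0.0109  0.3596] [ 0.0595 -0.0027  0.0088] 0.0597 0.0
```

View pics/w3.png

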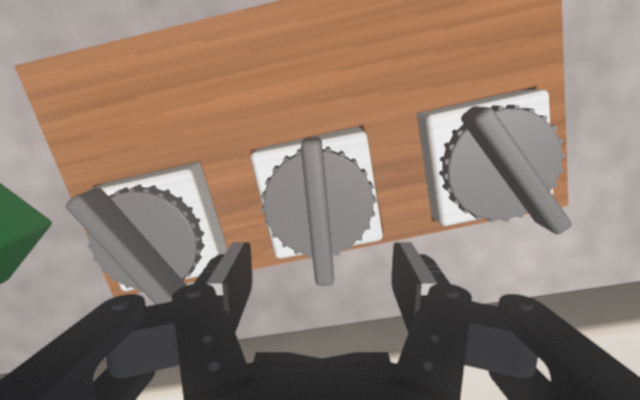

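```bash
python3 - <<'E'
from h import *
L={"A":((482,115),(562,226),.104),"B":((312,143),(323,281),.104),"C":((80,202),(168,295),.104),"near":((18,66),(284,0),.046),"tubA":((428,112),(547,90),.064),"tubBtop":((252,153),(363,128),.064),"tubBright":((363,128),(383,240),.064)}
for n,(a,b,z) in L.items():
    p,q=ray("wrist",*a,z),ray("wrist",*b,z);d=q-p
    print(n,"mid",((p+q)/2)[:2].round(4),"len",np.hypot(*d[:2]).round(3),"ang",np.degrees(np.arctan2(d[1],d[0])).round(1))
E
```

```text
A mid [0.6015 0.1677] len 0.083 ang 34.4
B mid [0.6138 0.0515] len 0.083 ang -2.1
C mid [ 0.6227 -0.0632] len 0.073 ang 29.6
near mid [ 0.4971 -0.047 ] len 0.182 ang 96.2
tubA mid [0.5628 0.1649] len 0.075 ang 94.1
tubBtop mid [0.5751 0.0484] len 0.074 ang 96.3
tubBright mid [0.6106 0.0894] len 0.08 ang 5.7
```

Emit:
carry_out(
  linear=[
    [0, 0, 0],
    [0, 0, 0],
    [0, 0, 0],
    [0, 0, 0],
    [0, 0, 0],
    [0, 0, 0],
    [-0.43, 0.87, 0],
    [-0.43, 0.87, 0],
    [-0.43, 0.87, 0],
    [-0.43, 0.87, 0],
    [0, 0, 0],
    [0, 0, 0],
  ],
  delta_rot=[
    [0, 0, -1],
    [0, 0, -1],
    [0, 0, -1],
    [0, 0, -1],
    [0, 0, -1],
    [0, 0, -0.86],
    [0, 0, 0],
    [0, 0, 0],
    [0, 0, 0],
    [0, 0, 0],
    [0, 0, 0],
    [0, 0, 0],
  ],
  gripper=[0.7, 0.7, 0.7, 0.7, 0.7, 0.7, 0.7, 0.7, 0.7, 0.7, 0.7, 0.7],
)

```text
clock: 9.7
tool_pos: [0.5995, 0.1678, 0.1505]
tcp_rot: [180.0, -0.1, -145.8]
wrist_force: [-0.3, -0.6, 0.5]
opening: 0.06
grasp_force: 0.0
```

```bash
python3 -c "from h import *;st()"
```

```text
9.7 [0.5995 0.1678 0.1505] [ 1.799792e+02 -1.292000e-01 -1.458470e+02] [-0.2837 -0.5552  0.4693] [-0.0291 -0.0387 -0.0142] 0.06 0.0
```

Emit:
carry_out(
  linear=[
    [-0.1, 0, 0.3],
    [0, 0, 0.6],
    [0, 0, 0.7],
    [0, 0, 0.55],
    [0, 0, 0],
    [0, 0, 0],
    [0, 0, 0],
    [0, 0, 0],
    [0, 0, 0],
    [0, 0, 0],
  ],
  delta_rot=[
    [0, 0, 0],
    [0, 0, 0],
    [0, 0, 0],
    [0, 0, 0],
    [0, 0, 0],
    [0, 0, 0],
    [0, 0, 0],
    [0, 0, 0],
    [0, 0, 0],
    [0, 0, 0],
  ],
  gripper=[0.7, 0.7, 0.7, 0.7, 0.7, 0, 0, 0, 0, 0],
)

```text
clock: 10.7
tool_pos: [0.6036, 0.1696, 0.0885]
tcp_rot: [-180.0, 0.1, -146.0]
wrist_force: [-0.3, 0.6, 3.5]
opening: 0.0114
grasp_force: 23.6
```

Emit:
carry_out(
  linear=[
    [0, 0, 0],
    [0, 0, 0],
    [0, 0, 0],
  ],
  delta_rot=[
    [0, 0, 0.4],
    [0, 0, 0.4],
    [0, 0, 0.4],
  ],
  gripper=[0, 0, 0],
)

```text
clock: 11.0
tool_pos: [0.6035, 0.1698, 0.0885]
tcp_rot: [180.0, 0.1, -154.3]
wrist_force: [-1.5, 0.8, 4.1]
opening: 0.0114
grasp_force: 23.6
```

```bash
python3 -c "from h import *;st()"
```

```text
11.0 [0.6035 0.1698 0.0885] [ 1.799868e+02  1.155000e-01 -1.543316e+02] [-1.5091  0.7959  4.0592] [0.0558 0.0973 0.0361] 0.0114 23.6
```

Emit:
carry_out(
  linear=[
    [0, 0, 0],
    [0, 0, 0],
    [0, 0, 0],
    [0, 0, 0],
  ],
  delta_rot=[
    [0, 0, 0.9],
    [0, 0, 0.9],
    [0, 0, 0.9],
    [0, 0, 0.9],
  ],
  gripper=[0, 0, 0, 0],
)

```text
clock: 11.4
tool_pos: [0.6033, 0.1706, 0.0885]
tcp_rot: [179.9, 0.1, -179.2]
wrist_force: [0.1, 1.7, 2.4]
opening: 0.0114
grasp_force: 23.5
```

```bash
python3 -c "from h import *;st()"
```

```text
11.4 [0.6033 0.1706 0.0885] [ 1.798779e+02  9.540000e-02 -1.791893e+02] [0.0643 1.6648 2.438 ] [ 0.2601  0.1014 -0.0485] 0.0114 23.5158
```

Emit:
carry_out(
  linear=[
    [0, 0, 0],
    [0, 0, 0],
    [0, 0, 0],
  ],
  delta_rot=[
    [0, 0, 0.4],
    [0, 0, 0.4],
    [0, 0, 0.2],
  ],
  gripper=[0, 0, 0],
)

```text
clock: 11.7
tool_pos: [0.6033, 0.1707, 0.0885]
tcp_rot: [179.9, 0.1, 174.1]
wrist_force: [-0.4, 2.4, 3.6]
opening: 0.0117
grasp_force: 23.6
```

```bash
python3 -c "from h import *;st()"
```

```text
11.7 [0.6033 0.1707 0.0885] [1.798603e+02 8.450000e-02 1.741269e+02] [-0.4297  2.4336  3.6433] [0.3855 0.1666 0.0331] 0.0117 23.6172
```

Emit:
carry_out(
  linear=[
    [0, 0, 0],
    [0, 0, 0],
    [0, 0, 0],
  ],
  delta_rot=[
    [0, 0, 0.4],
    [0, 0, 0.4],
    [0, 0, 0.4],
  ],
  gripper=[0, 0, 0],
)

```text
clock: 12.0
tool_pos: [0.6033, 0.171, 0.0885]
tcp_rot: [179.8, 0.1, 165.8]
wrist_force: [-0.4, 2.8, 4.0]
opening: 0.0115
grasp_force: 23.7
```

```bash
python3 -c "from h import *;st()"
```

```text
12.0 [0.6033 0.171  0.0885] [1.798176e+02 5.850000e-02 1.658446e+02] [-0.4232  2.7812  3.9838] [0.4199 0.0964 0.0518] 0.0115 23.691
```

Emit:
carry_out(
  linear=[
    [0, 0, 0],
    [0, 0, 0],
    [0, 0, 0],
  ],
  delta_rot=[
    [0, 0, 0.4],
    [0, 0, 0.4],
    [0, 0, 0.4],
  ],
  gripper=[0, 0, 0],
)

```text
clock: 12.3
tool_pos: [0.6034, 0.1712, 0.0886]
tcp_rot: [179.8, 0.0, 157.6]
wrist_force: [-0.1, 2.9, 3.7]
opening: 0.0115
grasp_force: 23.7
```

```bash
python3 -c "from h import *;st()"
```

```text
12.3 [0.6034 0.1712 0.0886] [1.797897e+02 3.450000e-02 1.575991e+02] [-0.0919  2.8982  3.7384] [0.5126 0.0916 0.0239] 0.0115 23.6537
```

Emit:
carry_out(
  linear=[
    [0, 0, 0],
    [0, 0, 0],
    [0, 0, 0],
  ],
  delta_rot=[
    [0, 0, 0.4],
    [0, 0, 0.4],
    [0, 0, 0.4],
  ],
  gripper=[0, 0, 0],
)

```text
clock: 12.6
tool_pos: [0.6035, 0.1714, 0.0886]
tcp_rot: [179.8, 0.1, 149.6]
wrist_force: [0.3, 1.8, 5.2]
opening: 0.0117
grasp_force: 54.1
```

```bash
python3 -c "from h import *;st()"
```

```text
12.6 [0.6035 0.1714 0.0886] [1.797996e+02 6.430000e-02 1.495929e+02] [0.2514 1.7871 5.1924] [0.3407 0.0826 0.9141] 0.0117 54.1209
```

Emit:
carry_out(
  linear=[
    [0, 0, 0],
    [0, 0, 0],
    [0, 0, 0],
    [0, 0, 0],
    [0, 0, -0.7],
    [0, 0, -0.7],
    [0, 0, -0.7],
    [0, 0, 0],
    [0, 0, 0],
    [0, 0, 0],
  ],
  delta_rot=[
    [0, 0, 0.2],
    [0, 0, 0],
    [0, 0, 0],
    [0, 0, 0],
    [0, 0, 0],
    [0, 0, 0],
    [0, 0, 0],
    [0, 0, -1],
    [0, 0, -1],
    [0, 0, -1],
  ],
  gripper=[0, 0, 0.7, 0.7, 0.7, 0.7, 0.7, 0.7, 0.7, 0.7],
)

```text
clock: 13.6
tool_pos: [0.6029, 0.1668, 0.1493]
tcp_rot: [-179.8, -0.1, 168.7]
wrist_force: [0.5, 0.7, 0.4]
opening: 0.0596
grasp_force: 0.0
```

Emit:
carry_out(
  linear=[
    [0, 0, 0],
    [0, 0, 0],
    [0, 0, 0],
    [0, 0, 0],
    [0, 0, 0],
    [0, 0, 0],
    [0, 0, 0],
  ],
  delta_rot=[
    [0, 0, -1],
    [0, 0, -1],
    [0, 0, -1],
    [0, 0, -1],
    [0, 0, -1],
    [0, 0, -0.6],
    [0, 0, 0],
  ],
  gripper=[0.7, 0.7, 0.7, 0.7, 0.7, 0.7, 0.7],
)

```text
clock: 14.3
tool_pos: [0.6028, 0.1669, 0.1489]
tcp_rot: [-180.0, -0.2, -153.0]
wrist_force: [0.5, 0.3, -1.0]
opening: 0.0597
grasp_force: 0.0
```

Emit:
carry_out(
  linear=[
    [0.36, -0.93, 0],
    [0.36, -0.93, 0],
    [0.36, -0.93, 0],
    [0.36, -0.93, 0],
    [0.36, -0.93, 0],
    [0.36, -0.93, 0],
    [0.36, -0.93, 0],
    [0.36, -0.93, 0],
    [0, 0, 0],
    [0, 0, 0],
  ],
  delta_rot=[
    [0, 0, 0],
    [0, 0, 0],
    [0, 0, 0],
    [0, 0, 0],
    [0, 0, 0],
    [0, 0, 0],
    [0, 0, 0],
    [0, 0, 0],
    [0, 0, 0],
    [0, 0, 0],
  ],
  gripper=[0.7, 0.7, 0.7, 0.7, 0.7, 0.7, 0.7, 0.7, 0.7, 0.7],
)

```text
clock: 15.3
tool_pos: [0.6274, -0.071, 0.1494]
tcp_rot: [180.0, -0.1, -153.2]
wrist_force: [-0.2, -0.3, 0.6]
opening: 0.0604
grasp_force: 0.0
```

```bash
python3 - <<'E'
from h import *
st();shot("wrist","w4")
E
```

```text
15.3 [ 0.6274 -0.071   0.1494] [ 1.799718e+02 -1.040000e-01 -1.531595e+02] [-0.2165 -0.2737  0.628 ] [ 0.077  -0.0042 -0.0216] 0.0604 0.0
```

View pics/w4.png

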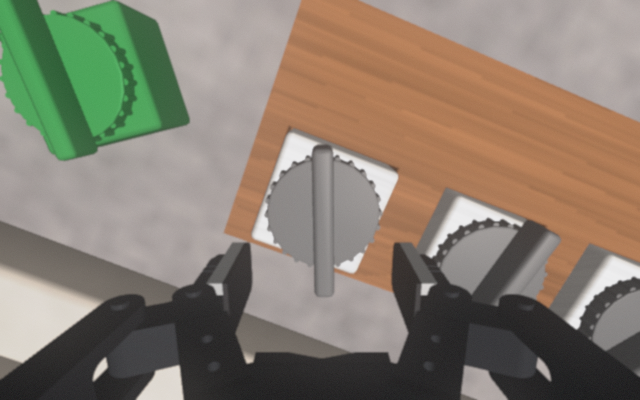

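The wrist view shows C's bar centred between the fingers at column 322 and parallel to the pads, so I'll lower onto it.

Emit:
carry_out(
  linear=[
    [0, 0, 0.3],
    [0, 0, 0.6],
    [0, 0, 0.7],
    [0, 0, 0.5],
    [0, 0, 0],
    [0, 0, 0],
    [0, 0, 0],
    [0, 0, 0],
    [0, 0, 0],
    [0, 0, 0],
  ],
  delta_rot=[
    [0, 0, 0],
    [0, 0, 0],
    [0, 0, 0],
    [0, 0, 0],
    [0, 0, 0],
    [0, 0, 0],
    [0, 0, 0],
    [0, 0, 0],
    [0, 0, 0],
    [0, 0, 0],
  ],
  gripper=[0.7, 0.7, 0.7, 0.7, 0.7, 0, 0, 0, 0, 0],
)

```text
clock: 16.35
tool_pos: [0.6288, -0.0691, 0.0885]
tcp_rot: [-179.9, 0.1, -152.9]
wrist_force: [0.2, 0.2, 2.9]
opening: 0.0114
grasp_force: 24.1
```

Emit:
carry_out(
  linear=[
    [0, 0, 0],
    [0, 0, 0],
    [0, 0, 0],
  ],
  delta_rot=[
    [0, 0, 0.4],
    [0, 0, 0.4],
    [0, 0, 0.4],
  ],
  gripper=[0, 0, 0],
)

```text
clock: 16.65
tool_pos: [0.6287, -0.069, 0.0884]
tcp_rot: [-180.0, 0.1, -161.2]
wrist_force: [0.1, -0.3, 3.3]
opening: 0.0115
grasp_force: 24.1
```

```bash
python3 -c "from h import *;st()"
```

```text
16.65 [ 0.6287 -0.069   0.0884] [-1.799607e+02  1.174000e-01 -1.612474e+02] [ 0.0855 -0.299   3.2728] [ 0.052  -0.0246  0.0184] 0.0115 24.1388
```

Cap C is loose too, so I'll keep turning it.

Emit:
carry_out(
  linear=[
    [0, 0, 0],
    [0, 0, 0],
    [0, 0, 0],
    [0, 0, 0],
  ],
  delta_rot=[
    [0, 0, 0.8],
    [0, 0, 0.8],
    [0, 0, 0.8],
    [0, 0, 0.8],
  ],
  gripper=[0, 0, 0, 0],
)

```text
clock: 17.05
tool_pos: [0.6287, -0.0685, 0.0885]
tcp_rot: [180.0, 0.1, 176.7]
wrist_force: [0.7, -0.6, 2.1]
opening: 0.0115
grasp_force: 24.1
```

Emit:
carry_out(
  linear=[
    [0, 0, 0],
    [0, 0, 0],
    [0, 0, 0],
  ],
  delta_rot=[
    [0, 0, 0.4],
    [0, 0, 0.4],
    [0, 0, 0.4],
  ],
  gripper=[0, 0, 0],
)

```text
clock: 17.35
tool_pos: [0.6287, -0.0684, 0.0884]
tcp_rot: [179.9, 0.1, 168.5]
wrist_force: [0.4, 0.6, 3.4]
opening: 0.0116
grasp_force: 24.1
```

```bash
python3 -c "from h import *;st()"
```

```text
17.35 [ 0.6287 -0.0684  0.0884] [1.799391e+02 1.088000e-01 1.685360e+02] [0.3646 0.6326 3.3866] [ 0.0775 -0.0179 -0.0311] 0.0116 24.1142
```

Emit:
carry_out(
  linear=[
    [0, 0, 0],
    [0, 0, 0],
    [0, 0, 0],
  ],
  delta_rot=[
    [0, 0, 0.4],
    [0, 0, 0.4],
    [0, 0, 0.4],
  ],
  gripper=[0, 0, 0],
)

```text
clock: 17.65
tool_pos: [0.6287, -0.0682, 0.0884]
tcp_rot: [179.9, 0.1, 160.3]
wrist_force: [0.1, 1.6, 2.7]
opening: 0.0114
grasp_force: 24.1
```

Emit:
carry_out(
  linear=[
    [0, 0, 0],
    [0, 0, 0],
    [0, 0, 0],
  ],
  delta_rot=[
    [0, 0, 0.4],
    [0, 0, 0.4],
    [0, 0, 0.4],
  ],
  gripper=[0, 0, 0],
)

```text
clock: 17.95
tool_pos: [0.6288, -0.0681, 0.0884]
tcp_rot: [179.9, 0.1, 152.1]
wrist_force: [0.8, -0.0, 3.2]
opening: 0.0113
grasp_force: 24.1
```

Emit:
carry_out(
  linear=[
    [0, 0, 0],
    [0, 0, 0],
    [0, 0, 0],
  ],
  delta_rot=[
    [0, 0, 0.4],
    [0, 0, 0.4],
    [0, 0, 0.4],
  ],
  gripper=[0, 0, 0],
)

```text
clock: 18.25
tool_pos: [0.6289, -0.0679, 0.0884]
tcp_rot: [179.9, 0.1, 143.8]
wrist_force: [1.1, 1.6, 3.3]
opening: 0.0115
grasp_force: 24.1
```

Emit:
carry_out(
  linear=[
    [0, 0, 0],
    [0, 0, 0],
    [0, 0, 0],
  ],
  delta_rot=[
    [0, 0, 0.4],
    [0, 0, 0.4],
    [0, 0, 0.4],
  ],
  gripper=[0, 0, 0],
)

```text
clock: 18.55
tool_pos: [0.629, -0.0678, 0.0884]
tcp_rot: [179.8, 0.1, 135.6]
wrist_force: [1.0, 0.8, 2.3]
opening: 0.0116
grasp_force: 24.0
```

```bash
python3 -c "from h import *;st()"
```

```text
18.55 [ 0.629  -0.0678  0.0884] [1.798278e+02 5.740000e-02 1.355601e+02] [0.9974 0.8196 2.3194] [ 0.1545 -0.1783  0.0786] 0.0116 24.0346
```

Emit:
carry_out(
  linear=[
    [0, 0, 0],
    [0, 0, 0],
    [0, 0, 0],
  ],
  delta_rot=[
    [0, 0, 0.4],
    [0, 0, 0.4],
    [0, 0, 0.4],
  ],
  gripper=[0, 0, 0],
)

```text
clock: 18.85
tool_pos: [0.6289, -0.0679, 0.0885]
tcp_rot: [179.9, 0.1, 127.5]
wrist_force: [-1.2, -0.1, 4.4]
opening: 0.0114
grasp_force: 46.4
```

```bash
python3 -c "from h import *;st()"
```

```text
18.85 [ 0.6289 -0.0679  0.0885] [1.798672e+02 8.440000e-02 1.275294e+02] [-1.1881 -0.0527  4.3863] [-0.0487  0.2071  1.1325] 0.0114 46.3924
```

Emit:
carry_out(
  linear=[
    [0, 0, 0],
    [0, 0, 0],
    [0, 0, -0.7],
    [0, 0, -0.8],
    [0, 0, -0.9],
    [0, 0, 0],
    [0, 0, 0],
    [0, 0, 0],
    [0, 0, 0],
    [0, 0, 0],
    [0, 0, 0],
  ],
  delta_rot=[
    [0, 0, 0],
    [0, 0, 0],
    [0, 0, 0],
    [0, 0, 0],
    [0, 0, 0],
    [0, 0, -1],
    [0, 0, -1],
    [0, 0, -1],
    [0, 0, -1],
    [0, 0, -1],
    [0, 0, -1],
  ],
  gripper=[0.7, 0.7, 0.7, 0.7, 0.7, 0.7, 0.7, 0.7, 0.7, 0.7, 0.7],
)

```text
clock: 19.95
tool_pos: [0.6275, -0.0693, 0.1589]
tcp_rot: [180.0, -0.1, 168.9]
wrist_force: [-0.1, -1.2, 0.2]
opening: 0.0599
grasp_force: 0.0
```

Emit:
carry_out(
  linear=[
    [0, 0, 0],
    [0, 0, 0],
    [0, 0, 0],
    [0.9, 0.64, 0],
    [0.9, 0.64, 0],
    [0.9, 0.64, 0],
    [0.9, 0.64, 0],
    [0.9, 0.64, 0],
    [0.9, 0.64, 0],
    [0, 0, 0],
    [0, 0, 0],
  ],
  delta_rot=[
    [0, 0, -1],
    [0, 0, -1],
    [0, 0, -0.2],
    [0, 0, 0],
    [0, 0, 0],
    [0, 0, 0],
    [0, 0, 0],
    [0, 0, 0],
    [0, 0, 0],
    [0, 0, 0],
    [0, 0, 0],
  ],
  gripper=[0.7, 0.7, 0, 0, 0, 0, 0, 0, 0, 0, 0],
)

```text
clock: 21.05
tool_pos: [0.4586, 0.0351, 0.1595]
tcp_rot: [-179.9, 0.0, -176.3]
wrist_force: [0.7, 0.3, -0.1]
opening: 0.0
grasp_force: 0.0
```

```bash
python3 - <<'E'
from h import *
st();a=shot("top","t5"); s=shot("scene","s5")
a=cv2.resize(a[90:260,170:450],None,fx=2.8,fy=2.8,interpolation=3)[:,:,::-1];cv2.imwrite("pics/t5c.png",a)
for q in ["tray_back","ledge_face","cap1_bar","cap2_bar","cap3_bar"]:
    for c in("top","scene"):
        for r in viewer.pinpoint(c,q)[:4]: print(c,q,round(r["score"],2),w(c,r["position"]).round(4))
E
```

```text
21.05 [0.4586 0.0351 0.1595] [-1.799089e+02  4.450000e-02 -1.762629e+02] [ 0.6719  0.2509 -0.1097] [-0.0372 -0.0632 -0.0243] 0.0 0.0
top tray_back 0.79 [0.6659 0.0568 0.0012]
scene tray_back 0.77 [6.662e-01 5.770e-02 1.000e-04]
scene tray_back 0.65 [ 0.629  -0.0713  0.003 ]
top ledge_face 0.64 [0.764  0.014  0.0016]
top cap1_bar 0.96 [ 0.6312 -0.0686  0.0928]
top cap1_bar 0.33 [ 0.6303 -0.0717  0.008 ]
top cap2_bar 0.71 [0.6027 0.1696 0.0911]
scene cap2_bar 0.74 [0.6107 0.1674 0.087 ]
scene cap2_bar 0.68 [0.6174 0.0515 0.0873]
scene cap2_bar 0.58 [ 0.4623 -0.3689 -0.0024]
top cap3_bar 0.93 [0.3609 0.1984 0.0841]
top cap3_bar 0.88 [0.6185 0.0528 0.0887]
top cap3_bar 0.84 [ 0.6279 -0.2368  0.0867]
top cap3_bar 0.57 [0.5547 0.4751 0.0035]
scene cap3_bar 0.64 [0.3615 0.1945 0.083 ]
scene cap3_bar 0.6 [ 0.6246 -0.2454  0.0878]
scene cap3_bar 0.59 [0.3696 0.0379 0.085 ]
scene cap3_bar 0.57 [0.6165 0.0525 0.0854]
```

View pics/t5c.png

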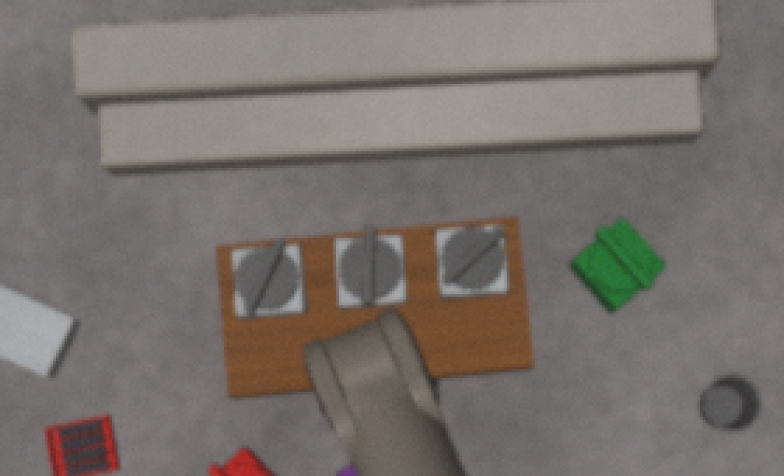

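Emit:
carry_out(
  linear=[
    [0, 0, 0.83],
    [0, 0, 0.83],
    [0, 0, 0.83],
    [0, 0, 0.83],
    [0, 0, 0.83],
    [0, 0, 0],
    [0, 0, 0],
  ],
  delta_rot=[
    [0, 0, 0],
    [0, 0, 0],
    [0, 0, 0],
    [0, 0, 0],
    [0, 0, 0],
    [0, 0, 0],
    [0, 0, 0],
  ],
  gripper=[0, 0, 0, 0, 0, 0, 0],
)

```text
clock: 22.35
tool_pos: [0.4587, 0.0355, 0.035]
tcp_rot: [180.0, -0.0, -176.2]
wrist_force: [0.9, -0.1, -0.3]
opening: -0.0006
grasp_force: 0.0
```

Emit:
carry_out(
  linear=[
    [-0.2, 0.08, 0],
    [-0.2, 0, 0],
    [-0.2, 0, 0],
    [-0.2, 0, 0],
    [-0.2, 0, 0],
  ],
  delta_rot=[
    [0, 0, 0],
    [0, 0, 0],
    [0, 0, 0],
    [0, 0, 0],
    [0, 0, 0],
  ],
  gripper=[0, 0, 0, 0, 0],
)

```text
clock: 22.85
tool_pos: [0.4809, 0.0393, 0.0338]
tcp_rot: [-179.8, -1.0, -176.2]
wrist_force: [-14.8, -0.1, 10.5]
opening: 0.0002
grasp_force: 7.1
```

Emit:
carry_out(
  linear=[
    [-0.3, 0, 0],
    [-0.3, 0, 0],
    [-0.3, 0, 0],
    [-0.3, 0, 0],
    [-0.3, 0, 0],
    [-0.3, 0, 0],
    [-0.3, 0, 0],
    [-0.3, 0, 0],
  ],
  delta_rot=[
    [0, 0, 0],
    [0, 0, 0],
    [0, 0, 0],
    [0, 0, 0],
    [0, 0, 0],
    [0, 0, 0],
    [0, 0, 0],
    [0, 0, 0],
  ],
  gripper=[0, 0, 0, 0, 0, 0, 0, 0],
)

```text
clock: 23.65
tool_pos: [0.5538, 0.0442, 0.0336]
tcp_rot: [-179.9, -0.9, -176.2]
wrist_force: [-12.1, -2.0, 7.0]
opening: 0.0005
grasp_force: 6.1
```

```bash
python3 - <<'E'
from h import *
st();shot("top","t6");shot("scene","s6")
for q in ["tray_back","ledge_face","cap1_bar","cap2_bar","cap3_bar"]:
    for c in("top","scene"):
        for r in viewer.pinpoint(c,q)[:2]: print(c,q,round(r["score"],2),w(c,r["position"]).round(4))
E
```

```text
23.65 [0.5538 0.0442 0.0336] [-179.884    -0.8518 -176.1939] [-12.096   -1.979    6.9552] [-0.0818  2.5692  0.0028] 0.0005 6.1353
top tray_back 0.74 [7.413e-01 6.340e-02 7.000e-04]
top tray_back 0.17 [0.683  0.1798 0.0063]
scene tray_back 0.59 [ 0.7418  0.0602 -0.0016]
top ledge_face 0.96 [ 0.7623  0.0128 -0.0024]
top cap1_bar 0.73 [ 0.7082 -0.0654  0.0907]
top cap2_bar 0.66 [0.6819 0.1748 0.0908]
scene cap2_bar 0.77 [0.6882 0.1717 0.0899]
top cap3_bar 0.93 [ 0.6265 -0.2377  0.084 ]
top cap3_bar 0.91 [0.3605 0.1965 0.0864]
scene cap3_bar 0.82 [0.6945 0.0504 0.0877]
scene cap3_bar 0.73 [0.3687 0.0371 0.0846]
```

Emit:
carry_out(
  linear=[
    [-0.15, 0, 0],
    [-0.15, 0, 0],
    [-0.15, 0, 0],
  ],
  delta_rot=[
    [0, 0, 0],
    [0, 0, 0],
    [0, 0, 0],
  ],
  gripper=[0, 0, 0],
)

```text
clock: 24.55
tool_pos: [0.5656, 0.0456, 0.0336]
tcp_rot: [-179.9, -1.0, -176.2]
wrist_force: [-20.0, -1.2, 14.9]
opening: 0.0003
grasp_force: 10.5
```

Emit:
carry_out(
  linear=[
    [-0.1, 0, 0],
    [-0.1, 0, 0],
  ],
  delta_rot=[
    [0, 0, 0],
    [0, 0, 0],
  ],
  gripper=[0, 0],
)

```text
clock: 24.75
tool_pos: [0.5659, 0.0458, 0.0337]
tcp_rot: [-179.8, -1.7, -176.1]
wrist_force: [-28.8, -1.1, 22.1]
opening: -0.0004
grasp_force: 14.5
```

```bash
python3 - <<'E'
from h import *
st();a=shot("top","t7")
a=cv2.resize(a[90:240,190:440],None,fx=3.2,fy=3.2,interpolation=3)[:,:,::-1];cv2.imwrite("pics/t7c.png",a)
P=[]
for q in ["tray_back","ledge_face","cap1_bar","cap2_bar","cap3_bar"]:
    for c in("top",):
        for r in viewer.pinpoint(c,q)[:2]: print(c,q,round(r["score"],2),w(c,r["position"]).round(4))
E
```

```text
24.75 [0.5659 0.0458 0.0337] [-179.7841   -1.7336 -176.1307] [-28.7655  -1.0737  22.1336] [-2.1140e-01  6.0002e+00  1.0000e-04] -0.0004 14.4611
top tray_back 0.62 [7.552e-01 5.950e-02 1.000e-04]
top ledge_face 0.38 [ 0.6657 -0.4984 -0.0032]
top cap1_bar 0.7 [ 0.7171 -0.062   0.0903]
top cap2_bar 0.74 [0.697  0.1761 0.092 ]
top cap3_bar 0.89 [0.3642 0.1997 0.0869]
top cap3_bar 0.67 [0.7053 0.0563 0.0911]
```

View pics/t7c.png

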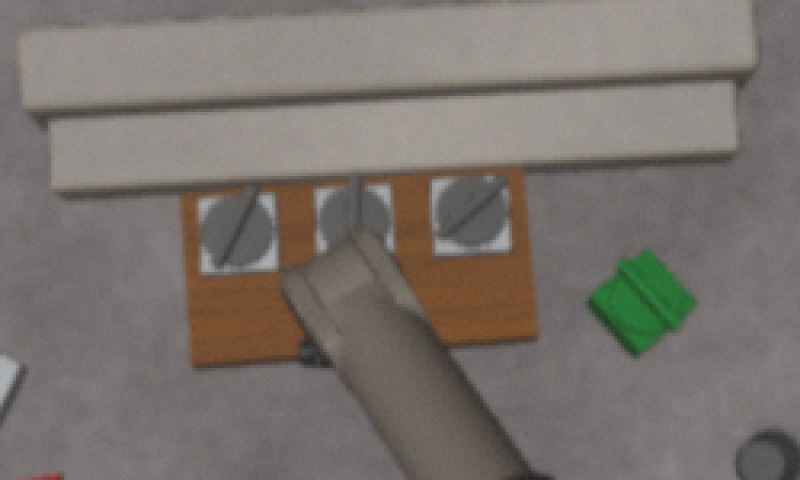

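The picture shows the carrier's right far corner on the ledge and the left side a few mm short. Next I'll push left of centre to square it up.

Emit:
carry_out(
  linear=[
    [0.5, 0, 0],
    [0.5, 0, 0],
    [0, 0.8, 0],
    [0, 0.85, 0],
    [0, 0.85, 0],
    [0, 0.8, 0],
    [0, 0, 0],
    [0, 0, 0],
  ],
  delta_rot=[
    [0, 0, 0],
    [0, 0, 0],
    [0, 0, 0],
    [0, 0, 0],
    [0, 0, 0],
    [0, 0, 0],
    [0, 0, 0],
    [0, 0, 0],
  ],
  gripper=[0, 0, 0, 0, 0, 0, 0, 0],
)

```text
clock: 25.85
tool_pos: [0.544, 0.1427, 0.0351]
tcp_rot: [-180.0, 0.1, -176.2]
wrist_force: [-0.2, -0.3, -0.0]
opening: 0.0002
grasp_force: 0.0
```

Emit:
carry_out(
  linear=[
    [-0.2, 0, -0.03],
    [-0.2, 0, 0],
    [-0.15, 0, 0],
    [-0.1, 0, 0],
  ],
  delta_rot=[
    [0, 0, 0],
    [0, 0, 0],
    [0, 0, 0],
    [0, 0, 0],
  ],
  gripper=[0, 0, 0, 0],
)

```text
clock: 26.25
tool_pos: [0.5612, 0.1423, 0.0352]
tcp_rot: [-179.9, -0.3, -176.3]
wrist_force: [-7.8, -1.7, 5.9]
opening: -0.0
grasp_force: 4.0
```

Emit:
carry_out(
  linear=[
    [-0.1, 0, 0],
    [-0.1, 0, 0],
    [-0.1, 0, 0],
  ],
  delta_rot=[
    [0, 0, 0],
    [0, 0, 0],
    [0, 0, 0],
  ],
  gripper=[0, 0, 0],
)

```text
clock: 26.55
tool_pos: [0.5645, 0.1439, 0.0348]
tcp_rot: [-179.8, -0.9, -176.2]
wrist_force: [-17.6, -2.8, 12.8]
opening: 0.0
grasp_force: 8.9
```

Emit:
carry_out(
  linear=[
    [-0.1, 0, 0],
    [0, 0, 0],
  ],
  delta_rot=[
    [0, 0, 0],
    [0, 0, 0],
  ],
  gripper=[0, 0],
)

```text
clock: 26.75
tool_pos: [0.5645, 0.1439, 0.0346]
tcp_rot: [-179.7, -1.2, -176.1]
wrist_force: [-18.8, -2.9, 15.7]
opening: 0.0002
grasp_force: 9.8
```

Emit:
carry_out(
  linear=[
    [0.4, 0, 0],
    [0.8, 0, 0],
    [0, 0, -1],
    [0, 0, -1],
    [0, 0, -1],
    [0, 0, -1],
    [0.8, 0, -1],
    [0.8, 0.5, -1],
    [0.8, 0.8, 0],
    [0.8, 0.8, 0],
    [0.8, 0.8, 0],
    [0, 0, 0],
  ],
  delta_rot=[
    [0, 0, 0],
    [0, 0, 0],
    [0, 0, 0],
    [0, 0, 0],
    [0, 0, 0],
    [0, 0, 0],
    [0, 0, 0],
    [0, 0, 0],
    [0, 0, 0],
    [0, 0, 0],
    [0, 0, 0],
    [0, 0, 0],
  ],
  gripper=[0, 0, 0, 0, 0, 0, 0, 0, 0, 0, 0, 0],
)

```text
clock: 27.95
tool_pos: [0.4094, 0.2255, 0.2166]
tcp_rot: [179.9, 0.0, -175.7]
wrist_force: [-0.3, -0.2, -0.2]
opening: 0.0002
grasp_force: 0.0
```

```bash
python3 - <<'E'
from h import *
st();a=shot("top","t8"); s=shot("scene","s8")
a=cv2.resize(a[90:240,190:440],None,fx=3.2,fy=3.2,interpolation=3)[:,:,::-1]
s=cv2.resize(s[170:300,220:500],None,fx=2.5,fy=2.5,interpolation=3)[:,:,::-1]
b=np.zeros((600,800,3),np.uint8);b[:275]=a[95:370]; b[275:600,:700]=s[:325];cv2.imwrite("pics/t8c.png",b)
for q in ["tray_back","ledge_face","cap1_bar","cap2_bar","cap3_bar","tin","holder","cup","lantern"]:
    for c in("top","scene"):
        for r in viewer.pinpoint(c,q)[:2]: print(c,q,round(r["score"],2),w(c,r["position"]).round(4))
E
```

```text
27.95 [0.4094 0.2255 0.2166] [ 1.799147e+02  2.290000e-02 -1.757150e+02] [-0.3088 -0.2079 -0.1574] [-0.0139  0.0286  0.0304] 0.0002 0.0
top tray_back 0.75 [0.7584 0.0608 0.0015]
top tray_back 0.31 [ 0.6653 -0.4978 -0.0046]
scene ledge_face 0.54 [ 0.715  -0.0656  0.0922]
top cap1_bar 0.81 [ 0.7192 -0.0643  0.0918]
top cap1_bar 0.62 [0.5549 0.4774 0.0014]
scene cap1_bar 0.58 [ 0.7149 -0.0709  0.0914]
top cap2_bar 0.63 [0.7034 0.1757 0.0888]
scene cap2_bar 0.69 [0.7061 0.1732 0.09  ]
scene cap2_bar 0.64 [0.5532 0.4721 0.0006]
top cap3_bar 0.77 [ 0.6285 -0.2377  0.084 ]
top cap3_bar 0.66 [0.3607 0.2022 0.0846]
scene cap3_bar 0.95 [0.7108 0.0548 0.0891]
scene cap3_bar 0.75 [ 0.6221 -0.2403  0.0848]
scene tin 0.71 [0.5538 0.4722 0.0025]
top holder 0.61 [ 4.095e-01  3.949e-01 -2.000e-04]
top holder 0.54 [0.705  0.1826 0.0084]
scene holder 0.8 [ 4.136e-01  3.925e-01 -4.000e-04]
top cup 0.82 [ 4.646e-01 -3.669e-01  2.000e-04]
scene cup 0.81 [ 0.4609 -0.3672  0.0012]
scene cup 0.31 [ 0.716  -0.0682  0.0957]
top lantern 0.96 [ 6.648e-01 -4.939e-01 -1.000e-04]
scene lantern 0.88 [ 0.6629 -0.5001 -0.0013]
```

View pics/t8c.png

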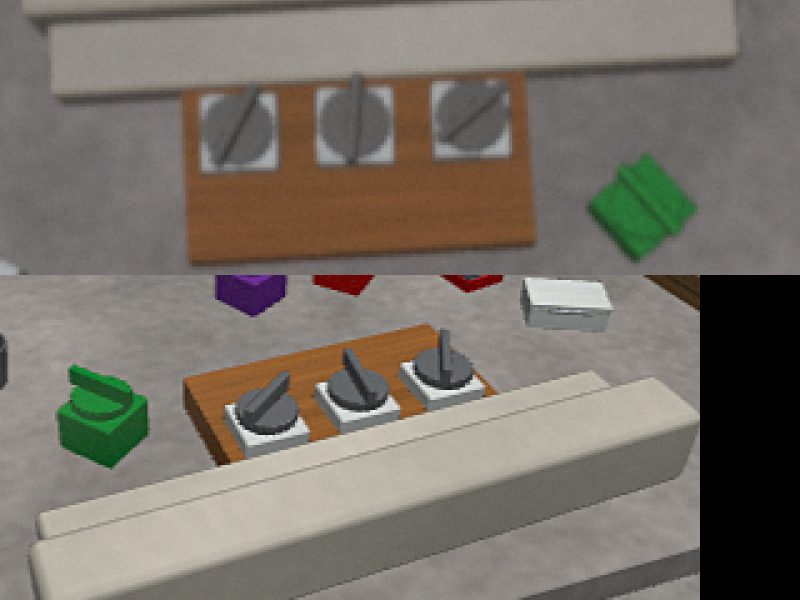

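The pictures show the carrier flush with the ledge, with a near-edge slope of -0.052 against -0.056 for the ledge. The tubs are seated, and the bars measure about -0.50, -0.11 and -0.89 rad relative to the carrier, each past one of the three tight limits. The other objects haven't moved and the arm is clear.

```bash
python3 -c "
from h import *
print(env.hand_in())"
```

```text
the job is handed in; nothing more can be done
None
```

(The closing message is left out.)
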